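# Put the tasting jar back and bolt the stand

### The job

Close up the tasting stand: take the bean jar that was left out on the counter, carry it upright and set it down (do not drop it) centred on the empty green coaster under the clear guard. Then slide the red-knobbed bolt across in front of both jars, fully home into its brass keeper, past the yellow sprung catch so that it cannot slide back, and let go. Leave everything else on the counter and on the stand where it is.

Things in the scene. Friction and masses are not known exactly. Their poses are not given: they have to be found in the camera images.
- stand: Fixed plywood tasting stand; place and yaw vary. Origin: on the counter, under the middle of the line of the two jar places. x points from its open front (robot side) to its back, y along the bolt's way home, z up. Base: x -90..90, y -340..140 mm, 20 mm high. Jar places: x 0, y -43 and +43 mm, on the base. Bolt axis: x -50 mm, 50 mm above the counter.
- guard_edge (a point): Middle of the lower front edge of the stand's clear acrylic guard: stand x -37, y -100 mm, 238 mm above the counter. The guard (6 mm sheet, underside 240 mm up) reaches from there back to x 90 mm over the whole length, on two 14 mm posts at the back (x 80, y -330 and 130 mm); front and sides are open. The hand must come in tilted, from the front, under this edge.
- coaster: Green felt disc, 74 mm across, look only (no thickness to speak of), fixed on the stand's base at the jar place that is empty. Origin: its centre on the base's top, 20 mm above the counter. The jar that was left out belongs here, upright and centred.
- jar_away_center (a point): The bean jar left out on the counter (light roast, black lid): an upright cylinder 51 mm across, 70 mm high, about 0.2 kg. Point: its centre, 35 mm above its underside. Its z axis points up. A card stand and a tube stand close beside it.
- jar_home_center (a point): The other jar, same size (dark roast), standing in the other jar place. Leave it. Point: its centre, 35 mm above its underside.
- bolt (a joint): Travel of the bolt towards the keeper, m: 0 withdrawn, 0.208 end stop; it moves along the stand's +y in an open-topped aluminium track (y -338..-93 mm, at most 54 mm high). Friction 2 N. Near the end a collar at its tail must push the sprung pawl aside (up to about 5 N more); from 0.204 on the pawl has snapped in behind the collar and the bolt cannot go back.
- bolt_knob (a point): Red upright knob on the bolt: 18 mm across, 44 mm high, 68 to 112 mm above the counter, on a 10 mm stem that stands on the 12 mm steel rod. Point: on the knob's axis, 92 mm above the counter (2 mm above the middle of the knob). It moves with the bolt.
- bolt_tip (a point): Leading end of the bolt's 12 mm steel rod (235 mm long; the knob stands 135 mm behind this tip). Point: centre of the end face.
- keeper (a point): Brass keeper, 26 mm long in y and 69 mm high above the counter, at the stand's front right (+y) end. Point: centre of its mouth, facing the bolt, on the bolt's axis. With the bolt fully home the tip is 12 mm inside.
- pawl (a joint): Yellow sprung pawl on the front of the stand by the track (36 mm arm, stand x -73..-57, y -161..-127 mm, top 56 mm above the counter), in rad: 0 at rest, about 0.25 while the collar passes, back to about 0 once it has clicked in.
- card_near_center (a point): Acrylic card stand beside the jar: foot 26 x 70 mm, 46 mm high, its length along its own y. Point: 23 mm above the counter. Leave it.
- tube_near_center (a point): Sample tube beside the jar: upright, 30 mm across, 60 mm high. Point: its centre, 30 mm up. Leave it.
- card_far_center (a point): Second acrylic card stand, same size, 46 mm high, elsewhere on the counter. Point: 23 mm above the counter. Leave it.
- tube_stand_center (a point): Sample tube, 30 mm across, 60 mm high, upright on the stand's base behind the track. Point: its centre, 30 mm above the base. Leave it.
- card_reader_center (a point): Black card reader, 160 mm (its x) by 80 mm, 45 mm high. Point: 22 mm above the counter. Leave it.
- cup_center (a point): White cup, 72 mm across, 70 mm high. Point: 35 mm above its foot. Leave it.
There are look-alikes about, which are no part of the job. What is shaped like the part that bears jar_away_center but blue or turquoise is not meant.

How it is judged:
On the way:
1. the jar stands upright on the coaster, released, while the bolt is still withdrawn (horizontal distance between jar_away_center and coaster below 0.015 m and angle between jar_away_center's own z axis and vertical below 0.1 rad and z of jar_away_center in the frame of coaster below 0.042 m and contact force between the fingers and jar_away below 0.3 N and value of joint bolt below 0.05 m), for 0.2 s.
At the end, for the whole second after the job is handed in: The jar that was left out stands upright (within 0.1 rad), at rest and released, its centre within 15 mm of the coaster's centre; the bolt is home in the keeper (joint over 0.199 m), the pawl has snapped in behind its collar (under 0.08 rad), and the bolt is released (horizontal distance between jar_away_center and coaster below 0.015 m and angle between jar_away_center's own z axis and vertical below 0.1 rad and z of jar_away_center in the frame of coaster below 0.042 m and contact force between the fingers and jar_away below 0.3 N and value of joint bolt above 0.199 m and value of joint pawl below 0.08 rad and linear speed of jar_away below 0.02 m/s and contact force between the fingers and bolt below 0.3 N); the robot touches nothing.
It fails at once if another thing on the counter or on the stand (other jar, card stand, tube, card reader, cup) is shifted by more than 20 mm (distance of any of jar_home_center, card_near_center, card_far_center, tube_near_center, tube_stand_center, card_reader_center, cup_center from where it was at the start of the episode above 0.02 m).
It fails at once if the jar that was left out is tipped by more than 0.5 rad (angle between jar_away_center's own z axis and vertical above 0.5 rad).
It fails at once if the jar that was left out is dropped: not held while its underside is more than 45 mm above the counter (25 mm above the stand's base) (height (world z) of jar_away_center above 0.08 m and contact force between the fingers and jar_away below 0.1 N).
It also fails if it takes over 61 s, if anything falls off the work surface, if the arm or the gripper's body presses on something with over 40 N, if the wrist force passes 120 N, or if a joint passes its speed limit or range.

### The arm

A 7-joint arm with a two-finger parallel gripper is mounted at the origin on the work surface. World frame = base frame: x ahead of the robot, y to its left, z up, the work surface at z = 0. Lengths are in m, angles in rad, forces in N, time in s.
With the tool pointing down it reaches from about 0.4 to 0.85 m from the base axis. Payload 10.4 kg.
Tool frame: the origin (TCP) lies on the front face of the gripper's body, between the roots of the fingers; the fingertips stand 73 mm ahead of it and the grasp point (between the pads) lies 54 mm ahead of it (finger_overhang is the distance from the TCP to the fingertips, in m); z points along the fingers, y is the line along which they close (so a half turn about z gives the same grasp; the last joint's range is limited). The gripper opens to 85 mm and grips with 20 to 120 N. Pads are 22 mm wide; open, the fingers measure 114 mm over their backs; the gripper's body (76 mm by 85 mm) begins 54 mm behind the grasp point. The pads swing forward as they close: fully open they stand 13 mm farther back than shut.
Start: joints at [-1.171, 0.332, -0.065, 1.46, 0.022, 1.35, -0.088], TCP at [0.256, 0.57, 0.304] pointing down, gripper open.
Joint ranges: [-2.6, 2.6], [-0.5, 2.12], [-1.47, 1.34], [0.16, 2.42], [-1.27, 4.41], [0.06, 2.06], [-2.6, 2.6]. Speed limits (rad/s): [2.22, 2.22, 2.79, 2.79, 3.14, 3.14, 3.14].

### API

Orientations are given as [roll, pitch, yaw] about the fixed x, y, z axes, in that order (R = Rz(yaw) Ry(pitch) Rx(roll)).
In Python, from station import * gives the robot as it stands. Calls block until the motion is done:
- move_ptp(position, orientation): joint-space move of the TCP to a pose.
- move_l(position, v=0.15, rotation=None, contact_N=None): straight line of the TCP; rotation=None keeps the orientation; v is the mean speed in m/s. With contact_N (N) it stops when the force on the tool has changed by that much, and returns True; else False.
- movej(angles): joint-space move.
- open_gripper() and close(): open the fingers fully, or close them until they stop; the grip force is fixed at half the most.
- hold(seconds).
- solve_ik(position, orientation): joint angles nearest the present ones, or None.
- get_obs(): the state.
- capture(name): name is "scene" or "top"; returns a dict with "img" (384x512x3 uint8, red, green, blue), "depth" (384x512 float32, m along the optical axis (not along the pixel's ray), 0 where there is no reading), "camera_matrix" (3x3 intrinsics, pixels), "R" (3x3) and "t" (3): a world point X has camera coordinates R X + t. Camera axes: x right, y down, z forward; pixel columns grow to the right and rows downward; lengths in m; the calibration is good to about 2 mm. A picture is of the moment at which its call begins.
A pose or a line that the arm cannot do raises MotionError and nothing moves.
- sign_off(): hands the job in; it is judged then, once.
Trained networks look in the newest picture that a camera, given by its name, has taken for a name from the list of things; names that differ only in an ending like _2 or _b are one class to them, and where a whole thing is asked for, a point or a joint stands for the part that bears it (a point fixed in the world has none). Each returns a list of dicts, best first, with "score" (0 to 1); they miss things now and then, are a little off and sometimes report something else, mostly with a low value. They report only what shows in the picture. A call takes as long as a camera call. They do not tell look-alikes from the thing itself.
- look_for(target, camera): "location" ([x, y, z] in m, in world coordinates, good to about 4 mm: the middle of the surface that is visible of it).
- silhouettes(target, camera): "region" (384x512 bool, what is visible of it).
- landmark_of(target, camera): "location" ([x, y, z] in m, in world coordinates, good to about 4 mm: a listed point, or the origin of a listed thing).
The state is a dict: "time": time; "joint_positions": joint angles; "joint_velocities": joint speeds; "effort": joint torques, N m; "tool_pos": TCP position; "orientation": TCP orientation; "contact_force": force on the tool from outside, world axes, zero at the start; "ft_torque": the same for the moment, N m; "opening": finger opening in m; "grasp_force": force on a finger pad.
Only numpy, scipy, OpenCV 4.12 (cv2) and the standard library are available. Lean on these libraries where they do the work, as an engineer would, in place of code of your own. Each camera call takes 0.05 s, during which the arm holds its last target. There are 200 camera calls.

## Working session

There is one attempt and no reset: what is moved stays moved. The work goes in short steps, each a Python script; the robot and the scene stay as the last script left them, time stands still between calls to the robot, and variables do not carry over. Pictures are saved under pics/ and viewed, at most 10 in all, crops included, and the job is handed in when it is done.

```bash
mkdir -p pics
python3 - <<'E'
from station import *
import cv2,numpy as np
for c in("scene","top"):
    o=capture(c); cv2.imwrite(f"pics/{c}0.png",o["img"][:,:,::-1])
    print(c,(-o["R"].T@o["t"]).round(3))
    for n in["stand","guard_edge","coaster","jar_away_center","jar_home_center","bolt_knob","bolt_tip","keeper","card_near_center","tube_near_center","card_far_center","tube_stand_center","card_reader_center","cup_center"]:
        for d in landmark_of(n,c)[:3]: 
            p=o["R"]@d["location"]+o["t"]; u=o["camera_matrix"]@p
            print(n,np.round(d["location"],3),round(d["score"],2),(u[:2]/u[2]).round())
print(get_obs()["time"])
E
```

```text
scene [ 0.368 -0.252  1.233]
stand [ 0.648  0.054 -0.001] 0.91 [272. 194.]
guard_edge [ 0.625 -0.043  0.24 ] 0.86 [291. 197.]
coaster [ 0.629 -0.173  0.094] 0.6 [318. 247.]
coaster [0.651 0.019 0.019] 0.59 [280. 200.]
jar_away_center [0.373 0.346 0.032] 0.83 [146. 173.]
jar_away_center [0.389 0.429 0.037] 0.74 [135. 150.]
jar_away_center [0.499 0.35  0.035] 0.59 [178. 148.]
bolt_knob [ 0.631 -0.17   0.094] 0.73 [318. 246.]
keeper [ 0.632 -0.173  0.092] 0.71 [319. 247.]
keeper [0.581 0.152 0.046] 0.69 [235. 178.]
keeper [0.503 0.281 0.03 ] 0.34 [191. 164.]
card_near_center [0.501 0.422 0.023] 0.78 [166. 134.]
card_near_center [ 0.63  -0.174  0.092] 0.38 [318. 248.]
tube_near_center [0.502 0.284 0.027] 0.4 [191. 164.]
card_far_center [ 0.416 -0.08   0.022] 0.63 [238. 272.]
card_far_center [ 0.606 -0.04   0.051] 0.39 [281. 220.]
card_reader_center [ 0.462 -0.292  0.023] 0.7 [297. 322.]
cup_center [0.65  0.385 0.036] 0.9 [209. 115.]
top [0.445 0.041 1.148]
stand [0.641 0.058 0.   ] 0.86 [255. 174.]
guard_edge [ 0.624 -0.039  0.241] 0.77 [293. 163.]
guard_edge [0.636 0.103 0.056] 0.44 [23
[... 208 characters left out ...]
50.]
jar_home_center [0.503 0.285 0.031] 0.66 [178. 220.]
jar_home_center [0.636 0.101 0.053] 0.64 [240. 173.]
jar_home_center [ 0.624 -0.043  0.24 ] 0.54 [295. 163.]
bolt_knob [ 0.625 -0.171  0.09 ] 0.83 [336. 172.]
keeper [0.582 0.154 0.048] 0.56 [222. 192.]
card_near_center [0.503 0.418 0.023] 0.72 [134. 221.]
card_near_center [0.646 0.057 0.002] 0.21 [255. 172.]
tube_near_center [0.496 0.286 0.03 ] 0.61 [178. 222.]
card_far_center [ 0.415 -0.079  0.028] 0.77 [303. 248.]
tube_stand_center [0.501 0.287 0.03 ] 0.23 [178. 221.]
card_reader_center [ 0.461 -0.294  0.021] 0.76 [376. 231.]
card_reader_center [0.502 0.352 0.038] 0.59 [154. 221.]
cup_center [0.649 0.382 0.035] 0.76 [146. 171.]
1.5
```

```bash
python3 -c "
import cv2,numpy as np
a=[cv2.imread(f'pics/{c}0.png') for c in('scene','top')]
for c,i in zip('st',a): cv2.imwrite(f'pics/{c}_v.png',cv2.resize(i,(768,576),interpolation=cv2.INTER_CUBIC))"
```

```text
(no output)
```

View pics/s_v.png

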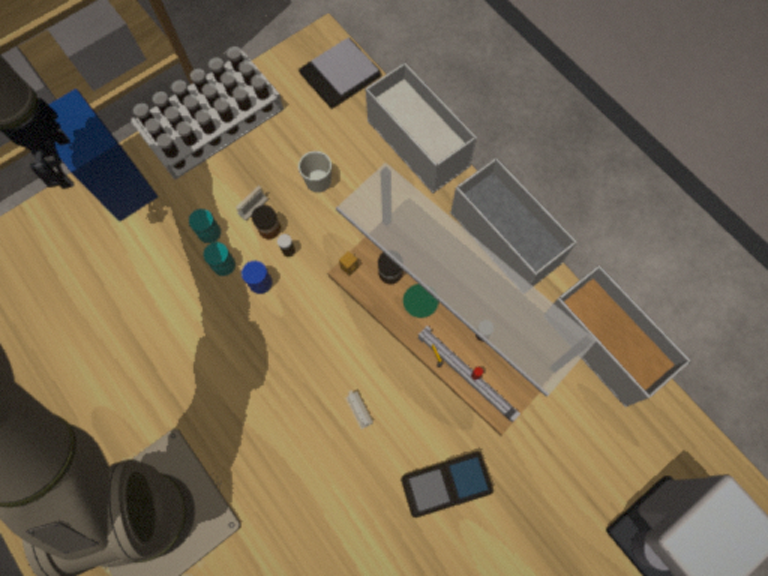

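View pics/t_v.png

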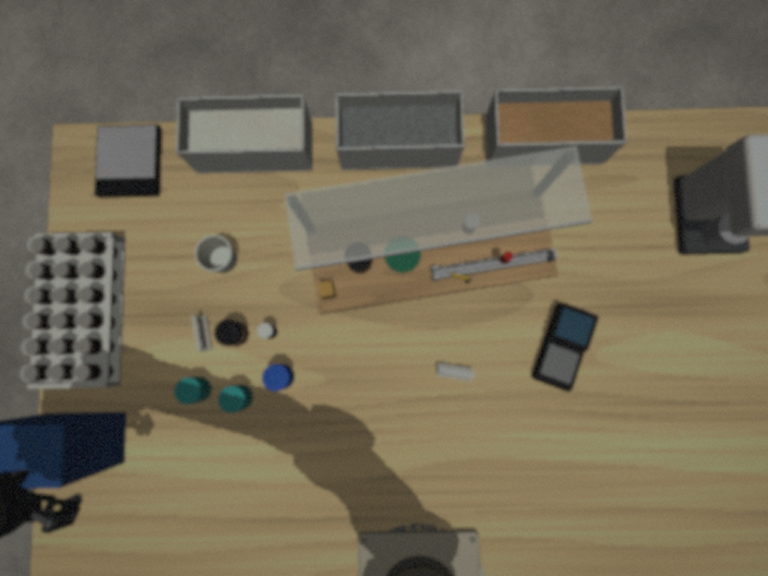

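The pictures (768×576 views) show four things that could be taken for the jar. In the top view these are the black-lidded jar at (230,332), teal ones at (191,390) and (235,399), and a blue one at (277,377). I choose the black-lidded one between the card and the tube, at about (0.50, 0.351). In the stand frame the keeper, knob and coaster agree on a yaw of about 8°.

```bash
cat > h.py <<'E'
from station import *
import numpy as np, cv2
from scipy.spatial.transform import Rotation as Rn
def ori(psi,alpha,flip=False):
    z=np.array([np.sin(alpha)*np.cos(psi),np.sin(alpha)*np.sin(psi),-np.cos(alpha)])
    y=np.array([-np.sin(psi),np.cos(psi),0])*(-1 if flip else 1)
    R=np.column_stack([np.cross(y,z),y,z]); return list(Rn.from_matrix(R).as_euler('xyz')),z
def tcp(g,z,back=0): return list(np.asarray(g)-z*(.054+back))
def pts(o,mask):
    v,u=np.nonzero(mask&(o["depth"]>0)); d=o["depth"][v,u]
    c=np.linalg.inv(o["camera_matrix"])@np.vstack([u*d,v*d,d]); return (o["R"].T@(c-o["t"][:,None])).T
def onplane(o,mask,zp):
    v,u=np.nonzero(mask); r=o["R"].T@np.linalg.inv(o["camera_matrix"])@np.vstack([u,v,np.ones_like(u)])
    C=-o["R"].T@o["t"]; return (C[:,None]+r*((zp-C[2])/r[2])).T
E
cat > m.py <<'E'
from h import *
for c in("top","scene"):
    o=capture(c); im=o["img"].astype(int); r,g,b=im[...,0],im[...,1],im[...,2]
    hsv=cv2.cvtColor(o["img"],cv2.COLOR_RGB2HSV)
    P=onplane(o,np.ones(r.shape,bool),.02).reshape(384,512,3)
    near=lambda p,rad:np.linalg.norm(P[...,:2]-p,axis=2)<rad
    m=near([.65,.015],.06)&(g>r+15)&(g>b+5)
    q=onplane(o,m,.02); (cx,cy),rr=cv2.minEnclosingCircle(q[:,:2].astype(np.float32)); print(c,"coaster",q.mean(0).round(4),cx,cy,rr,len(q))
    P=onplane(o,np.ones(r.shape,bool),.07).reshape(384,512,3)
    m=(np.linalg.norm(P[...,:2]-[.5,.351],axis=2)<.035)
    w=pts(o,m); t=w[(w[:,2]>.06)&(w[:,2]<.08)]; (cx,cy),rr=cv2.minEnclosingCircle(t[:,:2].astype(np.float32)); print("jar top",t.mean(0).round(4),cx,cy,rr,len(t))
    P=onplane(o,np.ones(r.shape,bool),.1).reshape(384,512,3)
    m=(np.linalg.norm(P[...,:2]-[.628,-.17],axis=2)<.05)&(r>g+60)&(r>b+60)
    w=pts(o,m); t=w[w[:,2]>.105]; print("knob",w.mean(0).round(4),t.mean(0).round(4),len(t))
    if c=="top": cv2.imwrite("pics/crop.png",cv2.resize(o["img"][190:290,100:230,::-1],(780,600),interpolation=cv2.INTER_CUBIC))
for name,g,psi,al in[("pick",[.5,.351,.048],43,38),("place",[.651,.0134,.07],28,38),("k0",[.628,-.17,.094],8,38),("k1",[.60,.036,.094],8,38)]:
    for f in(0,1):
        ro,z=ori(np.radians(psi),np.radians(al),f)
        print(name,f,[None if s is None else np.round(s,2) for s in(solve_ik(tcp(g,z),ro),solve_ik(tcp(g,z,.13),ro))])
E
python3 m.py
```

```text
top coaster [0.6435 0.0177 0.02  ] 0.6493371725082397 0.018459901213645935 0.03417418524622917 280
jar top [0.4978 0.3503 0.0702] 0.49814778566360474 0.3511635661125183 0.025860877707600594 266
knob [ 0.626  -0.172   0.1114] [ 0.626  -0.172   0.1114] 23
scene coaster [0.6471 0.016  0.02  ] 0.6503377556800842 0.017200926318764687 0.03613590821623802 364
jar top [0.4991 0.3486 0.0703] 0.4989396035671234 0.3510025143623352 0.026623576879501343 209
knob [ 0.6264 -0.1749  0.1095] [ 0.6261 -0.1751  0.1127] 32
pick 0 [array([-0.04,  0.33, -0.65,  2.2 ,  1.46,  0.11,  0.29]), array([-1.22, -0.2 ,  0.56,  2.37,  0.12,  0.28,  1.58])]
pick 1 [None, array([-0.7 , -0.13,  0.06,  2.35, -0.24,  0.27, -1.24])]
place 0 [array([ 0.97,  0.57, -1.04,  2.02,  0.43,  0.26,  1.83]), None]
place 1 [array([-0.05,  0.33,  0.13,  2.07, -1.19,  0.4 ,  0.03]), array([-0.83, -0.01,  1.02,  2.18, -0.79,  0.57, -0.29])]
k0 0 [array([ 1.08,  0.39, -0.83,  2.03, -0.09,  0.24,  2.17]), array([-0.93, -0.38,  1.23,  2.19,  0.1 ,  0.49,  2.02])]
k0 1 [array([ 0.03,  0.28,  0.33,  2.09, -1.15,  0.41, -0.11]), array([-0.86, -0.3 ,  1.2 ,  2.19, -0.11,  0.48, -0.95])]
k1 0 [array([ 0.14,  0.15, -0.29,  2.23,  0.31,  0.11,  1.29]), array([-0.88, -0.39,  0.65,  2.36,  0.58,  0.49,  1.09])]
k1 1 [array([-0.3 ,  0.13,  0.17,  2.25, -0.24,  0.1 , -1.34]), array([-0.39, -0.27,  0.23,  2.34,  0.17,  0.4 , -1.71])]
```

View pics/crop.png

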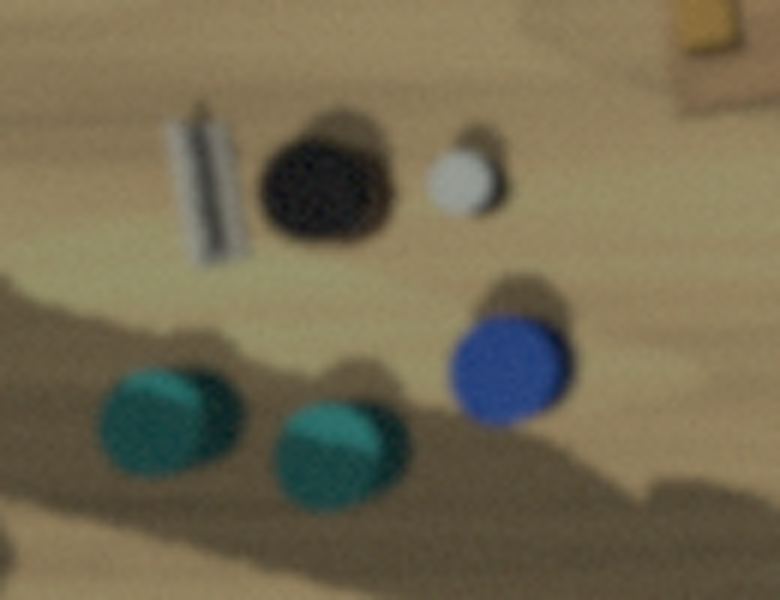

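The crop confirms it: the black lid at (320,190) sits between the card (205,190) and the tube (463,182). The blue (508,370) and teal (155,420), (333,455) ones are look-alikes. The jar is at (0.4985, 0.351) and the coaster at (0.650, 0.0165).

```bash
cat > p.py <<'E'
from h import *
g=[.4985,.351,.048]; done=False
for al in(38,36,40):
  for psi in(43,38,48):
    for f in(0,1):
      ro,z=ori(np.radians(psi),np.radians(al),f)
      try:
        if not done: move_ptp(tcp(g,z,.11),ro)
        else: move_l(tcp(g,z,.11),v=.1,rotation=ro)
        done=True
        print("pre",al,psi,f,np.round(get_obs()["joint_positions"],2))
        move_l(tcp(g,z),v=.12)
        print("at",np.round(get_obs()["joint_positions"],2)); raise SystemExit
      except MotionError as e: print(al,psi,f,e)
E
python3 p.py; python3 -c "
from h import *
o=get_obs();print(o['time'],o['tool_pos'],o['contact_force'])
cv2.imwrite('pics/a.png',capture('top')['img'][130:330,60:320,::-1])"
```

```text
pre 38 43 0 [-1.28 -0.13  0.62  2.37  0.02  0.22  1.67]
38 43 0 the arm cannot follow that straight line within its joint ranges
38 43 1 the arm cannot follow that straight line within its joint ranges
pre 38 38 0 [-1.07 -0.11  0.36  2.36  0.29  0.22  1.27]
38 38 0 the arm cannot follow that straight line within its joint ranges
38 38 1 the arm cannot follow that straight line within its joint ranges
pre 38 48 0 [-1.43 -0.15  0.83  2.36 -0.24  0.25  2.06]
38 48 0 the arm cannot follow that straight line within its joint ranges
38 48 1 the arm cannot follow that straight line within its joint ranges
pre 36 43 0 [-1.22 -0.11  0.57  2.33 -0.03  0.28  1.71]
at [-0.73  0.25  0.08  2.22 -0.97  0.09  2.6 ]
6.95 [0.47523101 0.3294153  0.09179077] [-0.64948488 -0.13215576 -0.3082943 ]
```

View pics/a.png

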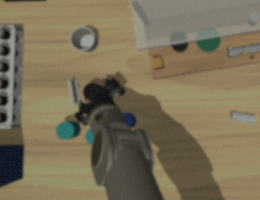

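The hand is over the jar, and the card at (73,90) and the blue and teal jars stand untouched. I'll close and lift.

```bash
cat > q.py <<'E'
from h import *
close(); o=get_obs(); print("op",o["opening"],o["grasp_force"])
p=o["tool_pos"]
_,z=ori(np.radians(43),np.radians(36))
for d in([0,0,.09],[-.03,-.03,.09],list(-z*.1)):
    try: move_l(list(p+np.array(d)),v=.12); print("lift",d); break
    except MotionError as e: print(d,e)
o=get_obs(); print(o["time"],o["tool_pos"],o["opening"],o["grasp_force"],np.round(o["joint_positions"],2))
s=np.radians(8.2); X=np.array([np.cos(s),np.sin(s),0]); c=np.array([.650,.0165,.068])
for psi in(28,22,35,15):
  for f in(0,1):
    ro,z=ori(np.radians(psi),np.radians(36),f)
    print(psi,f,[None if (q:=solve_ik(tcp(c+dz-X*b,z),ro)) is None else np.round(q,2) for b,dz in((.15,np.array([0,0,.06])),(.0,np.array([0,0,.02])))])
E
python3 q.py
```

```text
op 0.04990457587314599 62.61879801750183
lift [0, 0, 0.09]
8.5667 [0.47514488 0.32930479 0.1813684 ] 0.04939716902455795 62.74820566177368 [-1.27  0.07  0.63  2.19 -0.36  0.29  1.99]
28 0 [array([-1.08, -0.4 ,  1.14,  2.38,  0.03,  0.4 ,  2.16]), array([ 0.63,  0.37, -0.65,  2.01, -0.35,  0.31,  2.45])]
28 1 [array([ 0.84, -0.05, -0.67,  2.31, -0.89,  0.51, -0.21]), array([-0.42,  0.32,  0.54,  2.06, -1.17,  0.51, -0.06])]
22 0 [array([-1.06, -0.41,  1.07,  2.41,  0.27,  0.37,  1.81]), array([ 0.26,  0.29, -0.26,  2.05, -0.63,  0.28,  2.55])]
22 1 [array([ 1.03, -0.09, -0.89,  2.33, -0.91,  0.46, -0.31]), array([-0.64,  0.34,  0.74,  2.09, -1.24,  0.48, -0.12])]
35 0 [None, array([ 0.82,  0.46, -0.84,  1.96, -0.19,  0.38,  2.46])]
35 1 [array([ 0.67, -0.01, -0.47,  2.28, -0.88,  0.59, -0.08]), array([-0.38,  0.36,  0.54,  2.02, -1.17,  0.62,  0.06])]
15 0 [array([-0.48, -0.19,  0.49,  2.42, -0.27,  0.3 ,  2.09]), array([-0.15,  0.25,  0.13,  2.09, -0.76,  0.25,  2.5 ])]
15 1 [array([ 0.99, -0.13, -0.9 ,  2.35, -0.86,  0.38, -0.51]), array([-0.69,  0.32,  0.74,  2.12, -1.19,  0.37, -0.3 ])]
```

```bash
cat > r.py <<'E'
from h import *
s=np.radians(8.2); X=np.array([np.cos(s),np.sin(s),0]); c=np.array([.650,.0165,.068])
U=np.array([0,0,1.])
for psi,b in[(25,.1),(20,.1),(28,.09),(15,.1),(20,.08),(25,.08)]:
    ro,z=ori(np.radians(psi),np.radians(36))
    try: move_l(tcp(c-X*b+U*.06,z),v=.2,rotation=ro)
    except MotionError as e: print(psi,b,e); continue
    o=get_obs(); print("front",psi,b,o["time"],np.round(o["joint_positions"],2),o["opening"])
    try:
        move_l(tcp(c-X*b+U*.022,z),v=.12)
        move_l(tcp(c+U*.022,z),v=.12)
        print("in"); break
    except MotionError as e: print(psi,b,"in",e)
o=get_obs(); print(o["time"],o["tool_pos"],o["opening"],o["contact_force"],np.round(o["joint_positions"],2))
cv2.imwrite('pics/b.png',cv2.resize(capture('scene')['img'][90:290,150:410,::-1],(780,600)))
E
python3 r.py
```

```text
front 25 0.1 10.4333 [-1.21 -0.13  1.3   2.3  -0.54  0.38  2.58] 0.049726234170612255
25 0.1 in the arm cannot follow that straight line within its joint ranges
front 20 0.1 10.7667 [-1.06 -0.11  1.1   2.31 -0.46  0.33  2.39] 0.049522035666068304
20 0.1 in the arm cannot follow that straight line within its joint ranges
28 0.09 the arm cannot follow that straight line within its joint ranges
front 15 0.1 11.1333 [-0.92 -0.1   0.92  2.32 -0.31  0.29  2.13] 0.049720705810177256
15 0.1 in the arm cannot follow that straight line within its joint ranges
20 0.08 the arm cannot follow that straight line within its joint ranges
25 0.08 the arm cannot follow that straight line within its joint ranges
11.1333 [ 0.52034039 -0.00647451  0.17167688] 0.049720705810177256 [-0.35385859 -0.131023   -1.65020763] [-0.92 -0.1   0.92  2.32 -0.31  0.29  2.13]
```

View pics/b.png

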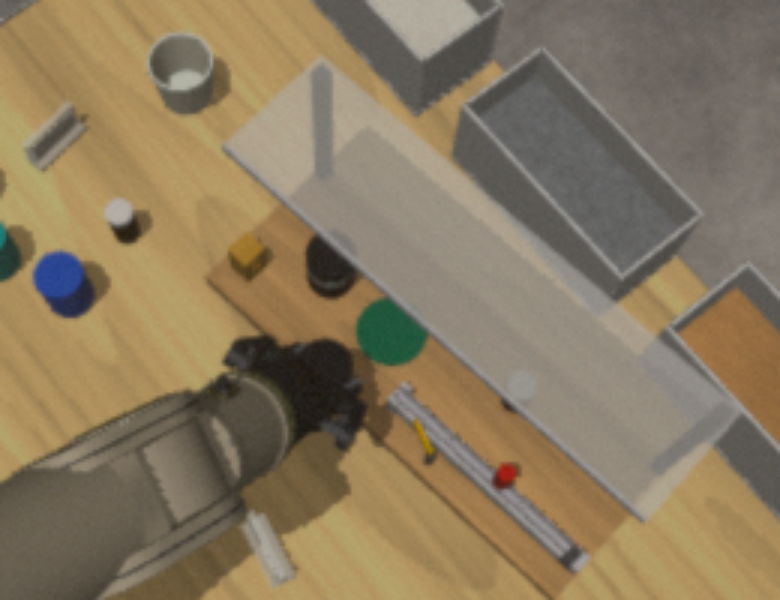

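The jar is held upright at (325,370) in front of the green coaster (392,330), and the bolt is still withdrawn. The lowering line hits a joint range, so I'll try a diagonal path and other approach azimuths.

```bash
cat > r2.py <<'E'
from h import *
s=np.radians(8.2); X=np.array([np.cos(s),np.sin(s),0]); c=np.array([.650,.0165,.068]); U=np.array([0,0,1.])
def go():
  for psi in(20,15,25,10,5,0):
    ro,z=ori(np.radians(psi),np.radians(36))
    for way in([(0,.02)],[(.05,.04),(0,.02)],[(.1,.04)],[(.05,.04)]):
      k=0
      try:
        for b,h in way: move_l(tcp(c-X*b+U*h,z),v=.12,rotation=ro); k+=1
        print("ok",psi,way)
        if way[-1][0]==0: return
      except MotionError as e: print(psi,way,k,"x")
go()
o=get_obs(); print(o["time"],o["tool_pos"],o["opening"],o["contact_force"],np.round(o["joint_positions"],2))
E
python3 r2.py
```

```text
20 [(0, 0.02)] 0 x
20 [(0.05, 0.04), (0, 0.02)] 0 x
20 [(0.1, 0.04)] 0 x
20 [(0.05, 0.04)] 0 x
15 [(0, 0.02)] 0 x
15 [(0.05, 0.04), (0, 0.02)] 0 x
ok 15 [(0.1, 0.04)]
15 [(0.05, 0.04)] 0 x
25 [(0, 0.02)] 0 x
25 [(0.05, 0.04), (0, 0.02)] 0 x
25 [(0.1, 0.04)] 0 x
25 [(0.05, 0.04)] 0 x
ok 10 [(0, 0.02)]
13.7417 [0.61862116 0.01090251 0.13172335] 0.04951671109704342 [-0.10581945 -0.01178681 -1.12053508] [-0.63  0.28  0.63  2.13 -1.    0.27  2.58]
```

```bash
cat > r3.py <<'E'
from h import *
p=np.array(get_obs()["tool_pos"])
hit=move_l(list(p+[0,-.004,-.012]),v=.05)
hit=move_l(list(p+[0,-.004,-.024]),v=.02,contact_N=5)
o=get_obs(); print(hit,o["time"],o["tool_pos"]-p,o["contact_force"])
hold(.2); open_gripper(); hold(.3)
o=get_obs(); print(o["time"],o["opening"],o["grasp_force"],o["contact_force"])
_,z=ori(np.radians(10),np.radians(36))
p=np.array(o["tool_pos"])
for d in(-z*.12,-z*.09,[-.1,-.015,.04],[-.1,-.015,.06]):
    try: move_l(list(p+d),v=.12); print("out",d); break
    except MotionError as e: print(e)
o=get_obs(); print(o["time"],o["tool_pos"],np.round(o["joint_positions"],2))
o=capture('scene')
cv2.imwrite('pics/c.png',cv2.resize(o['img'][90:290,150:410,::-1],(780,600)))
E
python3 r3.py
```

```text
True 14.5917 [ 0.00038244 -0.0034829  -0.01960134] [1.35605267 1.35070589 2.3877933 ]
15.5417 0.08550099911698987 0.0 [-0.46445162  0.55662775 -0.15352716]
out [-0.06946266 -0.01224814  0.09708204]
16.6917 [ 0.5484182  -0.00516075  0.2077276 ] [-0.75 -0.08  0.71  2.23 -0.1   0.35  1.8 ]
```

View pics/c.png

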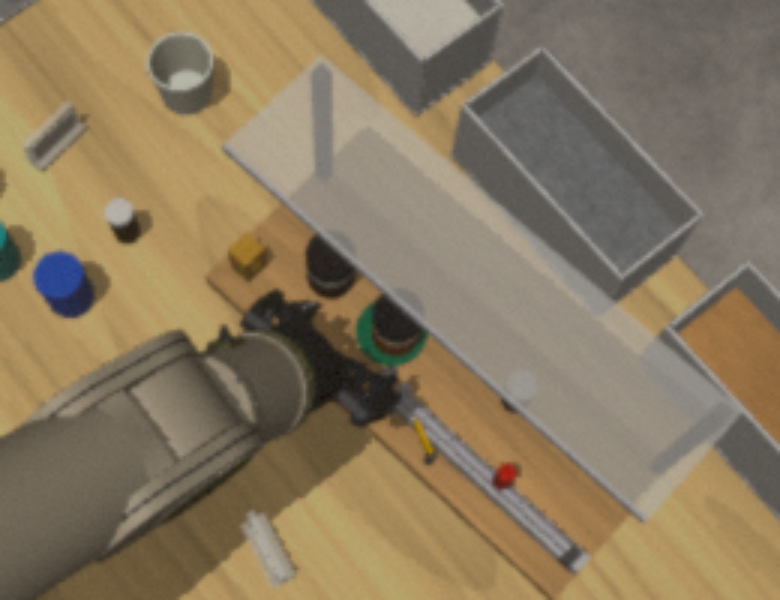

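The jar stands centred on the green coaster at (392,330), the other jar is untouched, and the hand is clear. Next is the bolt knob, the red spot at (505,475).

```bash
cat > k.py <<'E'
from h import *
s=np.radians(8.0); X=np.array([np.cos(s),np.sin(s),0]); k=np.array([.627,-.1725,.098])-X*.002
def go():
  for al in(30,27,33,36):
    for f in(0,1):
      ro,z=ori(s,np.radians(al),f)
      for mv in("l","p"):
        try:
          P=tcp(k,z,.09)
          move_l(P,v=.2,rotation=ro) if mv=="l" else move_ptp(P,ro)
          print("pre",al,f,mv)
          hit=move_l(tcp(k,z),v=.1,contact_N=15); print("at",hit); return
        except MotionError as e: print(al,f,mv,e)
go()
o=get_obs(); print(o["time"],o["tool_pos"],np.round(o["joint_positions"],2),o["contact_force"])
cv2.imwrite('pics/d.png',cv2.resize(capture('top')['img'][110:260,180:380,::-1],(780,585)))
E
python3 k.py
```

```text
pre 30 0 l
at False
18.8417 [ 0.59832139 -0.17641965  0.14513343] [-0.02  0.29  0.37  2.   -0.72  0.5   2.6 ] [-0.007331   -0.43095771  0.47491262]
```

View pics/d.png

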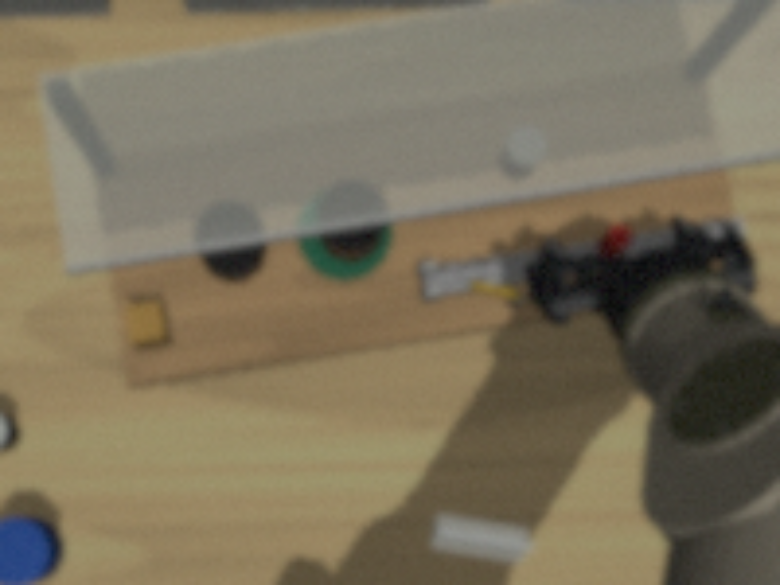

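The red knob (617,238) is between the fingers. I'll grip it and slide.

```bash
cat > l.py <<'E'
from h import *
s=np.radians(8.0); Y=np.array([-np.sin(s),np.cos(s),0])
close(); o=get_obs(); p0=np.array(o["tool_pos"]); print(o["opening"],o["grasp_force"],o["contact_force"])
for d,c in((.05,None),(.12,None),(.18,None),(.225,35)):
    try: h=move_l(list(p0+Y*d),v=.1 if c is None else .05,contact_N=c)
    except MotionError as e: print(d,e); break
    o=get_obs(); print(d,h,((o["tool_pos"]-p0)@Y).round(4),o["opening"],np.round(o["contact_force"],1),round(o["time"],2))
print(np.round(o["joint_positions"],2))
d=landmark_of
capture("scene"); print("knob",[(np.round(q["location"],3),q["score"]) for q in landmark_of("bolt_knob","scene")[:2]])
E
python3 l.py
```

```text
0.016269297060287718 58.36669921875 [-3.62453588  0.64593162  4.60343778]
0.05 False 0.0512 0.016160633085108976 [-4.5  1.2  5.7] 20.18
0.12 False 0.1214 0.016532408805841805 [-7.2  1.4  7.1] 21.02
0.18 False 0.1812 0.01613445709073655 [-7.3  0.7  7.2] 21.77
0.225 True 0.2066 0.016203409281802514 [-2.4 -4.   5.1] 22.41
[-0.59  0.14  0.49  2.17 -0.22  0.33  1.77]
knob [(array([0.6  , 0.032, 0.094]), 0.69), (array([0.579, 0.165, 0.051]), 0.35)]
```

```bash
cat > n.py <<'E'
from h import *
s=np.radians(8.0); Y=np.array([-np.sin(s),np.cos(s),0])
p=np.array(get_obs()["tool_pos"])
h=move_l(list(p+Y*.012),v=.02,contact_N=35); o=get_obs(); print(h,(o["tool_pos"]-p)@Y,o["contact_force"])
hold(.2); p=np.array(get_obs()["tool_pos"])
h=move_l(list(p-Y*.012),v=.02,contact_N=18); o=get_obs(); print("pull",h,(o["tool_pos"]-p)@Y,o["contact_force"])
open_gripper(); hold(.2); o=get_obs(); print(o["contact_force"],o["grasp_force"],o["time"])
_,z=ori(s,np.radians(30)); p=np.array(o["tool_pos"])
for d in(-z*.13,-z*.09):
    try: move_l(list(p+d),v=.12); break
    except MotionError as e: print(e)
p=np.array(get_obs()["tool_pos"])
for d in([-.1,.1,.1],[-.05,.15,.1],[0,.2,.1],[-.05,0,.1]):
    try: move_l(list(p+d),v=.2); print("away",d); break
    except MotionError as e: print(e)
for c in("scene","top"):
    o=capture(c)
    for n in("bolt_knob","jar_away_center","coaster"): print(c,n,[(np.round(q["location"],3),round(q["score"],2)) for q in landmark_of(n,c)[:4]])
    i=o["img"][170:260,200:340] if c=="scene" else o["img"][140:230,200:340]
    cv2.imwrite(f'pics/e_{c}.png',cv2.resize(i[:,:,::-1],(780,500),interpolation=cv2.INTER_CUBIC))
print(get_obs()["time"],get_obs()["tool_pos"])
E
python3 n.py
```

```text
True 0.0005408861858342228 [ 1.83076772 -3.24006899  0.5335649 ]
pull True -0.00567843556451923 [-1.64401861  2.1095717   3.64161294]
[ 0.04180211 -0.91412619  0.02182695] 0.0 24.5
away [-0.1, 0.1, 0.1]
scene bolt_knob [(array([0.604, 0.027, 0.094]), 0.64)]
scene jar_away_center [(array([0.39 , 0.427, 0.039]), 0.87), (array([0.653, 0.014, 0.056]), 0.6), (array([0.374, 0.343, 0.034]), 0.51), (array([0.416, 0.259, 0.034]), 0.43)]
scene coaster [(array([0.651, 0.018, 0.02 ]), 0.46)]
top bolt_knob [(array([0.598, 0.03 , 0.093]), 0.55)]
top jar_away_center [(array([0.392, 0.426, 0.037]), 0.95), (array([0.371, 0.347, 0.034]), 0.7), (array([0.415, 0.263, 0.039]), 0.6), (array([0.652, 0.013, 0.057]), 0.45)]
top coaster [(array([0.645, 0.021, 0.019]), 0.59)]
27.15 [0.40553154 0.11375531 0.35679835]
```

View pics/e_scene.png

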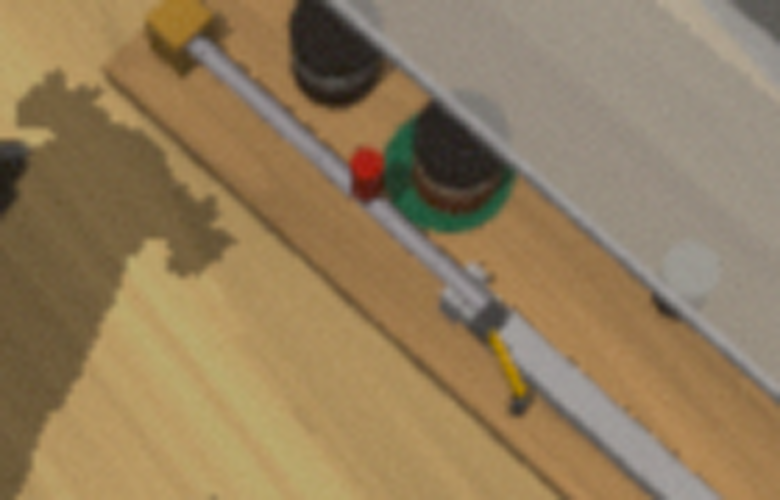

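View pics/e_top.png

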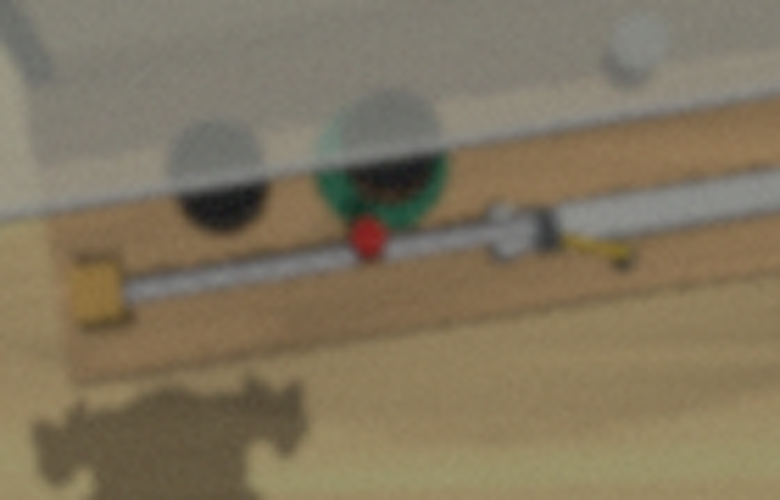

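The bolt tip is in the brass keeper (top view 95,290). The dark collar (545,230) is past the yellow pawl tip, and the pull test stopped at over 18 N. The jar is about 4 mm from the coaster's centre and upright, and the robot is clear.

```bash
python3 -c "
from station import *
hold(.3); print(sign_off())"
```

```text
the job is handed in; nothing more can be done
None
```

The bean jar stands upright and released on the green coaster, about 4 mm off centre, the bolt is home and latched behind its catch (it held against a pull of over 18 N), and the job was handed in at about 27.5 s with no verdict returned.

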